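Make up the flange kit and the valve kit

TASK

Make up two kits from the stock on the bench. Flange kit, on the dark board with the fences: lay the long plate flat with its edges snug against the side fence (two short bars in line) and the end fence, stack the short plate on it squared against the same two fences, and stand the round steel coupling upright on the middle of the short plate. Valve kit, in the grey tray: set the dark hand wheel and the O-ring tin down flat side by side on its floor; leave the brass adapter, the gauge and the demand valve where they are.

Things in the scene. Friction and masses are not known exactly. Their poses are not given: they have to be found in the camera images.
- kit_board: Fixed dark board (all in mm), 150x104, top (the bed) at z 8; x forward along its length, z up. Three 10 mm thick aluminium fence bars, tops at z 32. Origin: bench level under the centre of the 108x56 bed. End fence: inner face x = +54, y -20..20. Side fence: inner face y = -28, in two bars x 32..54 and -48..-26, with a finger gap between. Other sides open. Board spans x -69..81, y -56..48.
- kit_tray: Kit tray, fixed: open grey plastic tray, 200 (x) x 140 (y) x 24 mm high, walls and floor 4 mm thick. Origin: centre of its underside; z up, x along its length. There is room for one thing at x = +48 mm and another at x = -48 mm. (Room: a tall tester stands on the bench to the left, beyond y = +0.52 m for x 0.35 to 0.85 m; swing in from the start well clear of it.)
- long_plate: Long plate, loose: flat steel plate 108 (x) x 56 (y) x 10 mm, about 0.4 kg, with two 10 mm holes near its ends on the centre line. Origin: centre of its underside; x along its length. Lies flat; either way round will do. Squared in, its centre is at x 0, y 0, z 8 mm of the board.
- short_plate: Short plate, loose: flat aluminium plate 92 (x) x 56 (y) x 8 mm, about 0.12 kg, with four 7 mm holes near its corners. Origin: centre of its underside; x along its length. Lies flat; either way round will do. Squared in, its centre is at x +8, y 0, z 18 mm of the board (its top at z 26).
- adapter_steel: Steel coupling, loose: light grey metal turned round fitting, 31 mm in diameter, 50 mm tall, standing upright. Origin: centre of its underside; z up its axis.
- valve_wheel: Hand wheel, loose: dark lobed knob-like valve hand wheel, 55 mm across, 34 mm tall. Origin: centre of its underside; z up its axis.
- o_ring_tin: O-ring tin, loose: flat round whitish tin with screw lid, 57 mm in diameter, 26 mm tall. Origin: centre of its underside; z up.
- adapter_brass: Brass adapter, loose, not part of any kit, to be left alone: yellow brass, 22 x 25 x 42 mm tall, standing on its hexagon among the stock. Origin: centre of its underside.
- test_gauge: Pressure gauge, loose bystander behind the stock, to be left alone: black round gauge with white dial and brass stub, 92 x 62 x 28 mm, lying on its back. Origin: centre of its underside.
- demand_valve_1: Demand valve, loose bystander behind the stock, to be left alone: black with a red cap and a pale stub, 103 x 120 x 43 mm. Origin: centre of its underside.
Things that resemble listed ones, but are neither listed nor needed, are in the scene too. What is shaped like the o_ring_tin but green or purple is not meant.

How it is judged (in metres and radians):
At the end, for the whole second after the job is handed in: Long plate on the bed, short plate on it, both flat, within 4 mm of touching both fences and 0.06 rad of parallel; coupling upright on the short plate within 12 mm of its centre; hand wheel and tin right way up, flat on the tray floor; all at rest (x of long_plate in the frame of kit_board between -0.004 and 0.004 m and y of long_plate in the frame of kit_board between -0.004 and 0.004 m and z of long_plate in the frame of kit_board between 0.005 and 0.011 m and angle between the x axis of each of long_plate, short_plate and the x axis of kit_board, either way round below 0.06 rad and angle between each of long_plate, short_plate's own z axis and vertical below 0.06 rad and x of short_plate in the frame of kit_board between 0.004 and 0.012 m and y of short_plate in the frame of kit_board between -0.004 and 0.004 m and z of short_plate in the frame of kit_board between 0.015 and 0.021 m and horizontal distance between adapter_steel and short_plate below 0.012 m and angle between each of adapter_steel, valve_wheel, o_ring_tin's own z axis and vertical below 0.1 rad and z of adapter_steel in the frame of kit_board between 0.022 and 0.03 m and x of valve_wheel in the frame of kit_tray between -0.08 and 0.08 m and y of valve_wheel in the frame of kit_tray between -0.05 and 0.05 m and z of valve_wheel in the frame of kit_tray between 0 and 0.008 m and x of o_ring_tin in the frame of kit_tray between -0.08 and 0.08 m and y of o_ring_tin in the frame of kit_tray between -0.05 and 0.05 m and z of o_ring_tin in the frame of kit_tray between 0 and 0.008 m and linear speed of each of long_plate, short_plate, adapter_steel, valve_wheel, o_ring_tin below 0.02 m/s).
It fails at once if the brass adapter, the gauge or the demand valve is moved by more than 30 mm (distance of any of adapter_brass, test_gauge, demand_valve_1 from where it was at the start of the episode above 0.03 m).
It also fails if it takes over 125 s, if anything falls off the work surface, if the arm or the gripper's body presses on something with over 40 N, if the wrist force passes 120 N, or if a joint passes its speed limit or range.

ROBOT

A 6-joint arm with a two-finger parallel gripper is mounted at the origin on a cart in front of the work surface, level with it; the furniture and walls round the work are solid. World frame = base frame: x ahead of the robot, y to its left, z up, the work surface at z = 0. Lengths are in mm, angles in rad, forces in N, time in s.
With the tool pointing down it reaches from about 275 to 750 mm from the base axis. Payload 10.2 kg.
Tool frame: the origin (TCP) lies between the finger pads; the fingertips stand 17 mm ahead of it and the grasp point (between the pads) lies 2 mm behind it (tips_ahead is the distance from the TCP to the fingertips, in mm); z points along the fingers, y is the line along which they close (so a half turn about z gives the same grasp; the last joint's range is limited). The gripper opens to 85 mm and grips with 20 to 120 N. Pads are 22 mm wide; open, the fingers measure 114 mm over their backs; the gripper's body (76 mm by 85 mm) begins 54 mm behind the grasp point. The pads swing forward as they close: fully open they stand 13 mm farther back than shut.
Start: joints at [-1.382, 0.313, 1.498, -0, 1.331, -0.223], TCP at [210.124, -481.123, 248.294] pointing down, gripper open.
Joint ranges: [-2.94, 2.94], [-0.97, 2.17], [0.19, 2.56], [-1.23, 4.37], [0.02, 3.11], [-2.88, 2.88]. Speed limits (rad/s): [2.39, 2.39, 3.01, 3.14, 3.14, 3.14].

INTERFACE

Orientations are given as a unit quaternion [w, x, y, z].
In Python, from rig import sense, capture, finish_job, boxes_of, tips_ahead gives the robot as it stands.
- The arm moves only by the tool drive_tool, never from a script. Its argument "commands" is text: rows parted by semicolons, each of 7 numbers parted by spaces: the shift along the world's x, y, z in units of 0.1 m (1.0 is 0.1 m), then the turn, a rotation vector about the world's x, y, z in units of pi/4 rad (1.0 is pi/4 rad), then the opening in per cent of the stroke, from 0 (shut) to 100 (fully open). A call has 1 to 20 rows; each row shifts and turns the commanded pose from where the row before left it; what a row does not reach is not made up. A row lasts 1/12 s, in which the tool goes at most 41.7 mm and 7.16 degrees, less where a joint would pass 70% of its speed; a pose out of reach is approached as far as the arm can. A call with a number of a shift or a turn outside -1 to 1 is refused whole. A call with a gripper value outside its range is refused whole. The fingers move at their own pace and stop on an object; "force" is the grip in N (left out, the last holds). Time passes only in rows, so rows that do not move let the fingers close. It gives the time, the measured TCP pose, the force, the opening and the grip force at its end, in the units of the state.
- sense(): the state, without advancing time (a new reading comes with each control period).
- capture(name): name is "side" or "top"; returns a dict with "pixels" (400x640x3 uint8, blue, green, red), "fov_y" (degrees; the focal length in pixels is half the picture's height over the tangent of half this angle, whatever the lens; pixels are square), "cx", "cy" (the principal point, pixels), "position" and "attitude" of the camera in the world. Camera axes: x right, y down, z forward; pixel columns grow to the right and rows downward; lengths in mm; the calibration is good to about 2 mm. A picture is of the moment at which its call begins. There is no depth.
- finish_job(): hands the job in; it is judged then, once.
Trained networks look in a picture, given as the dict that the camera call returned (one of the last four; its "shot" number tells which), for a name from the list of things; names that differ only in an ending like _2 or _b are one class to them, and where a whole thing is asked for, a point or a joint stands for the part that bears it (a point fixed in the world has none). Each returns a list of dicts, best first, with "confidence" (0 to 1); they miss things now and then, are a little off and sometimes report something else, mostly with a low value. They report only what shows in the picture. A call takes as long as a camera call. They do not tell look-alikes from the thing itself.
- boxes_of(picture, name): "position" ([column, row] in pixels, amid what is visible of it).
The state is a dict: "time_s": time; "joints": joint angles; "dq": joint speeds; "tau": joint torques, N m; "eef_pos": TCP position; "ee_rot": TCP orientation; "force": force on the tool from outside, world axes, zero at the start; "wrist_torque": the same for the moment, N m; "grip_width": opening from 0.0 (shut) to 1.0 (fully open); "grip_force": force on a finger pad.
Only numpy, scipy, OpenCV 4.12 (cv2) and the standard library are available. Lean on these libraries where they do the work, as an engineer would, in place of code of your own. Each camera call takes 0.05 s, during which the arm holds its last target. There are 200 camera calls.

## Working session

There is one attempt and no reset: what is moved stays moved. The work goes in short steps, Python scripts to look and compute and a tool call to move; the robot and the scene stay as the last step left them, time stands still between calls to the robot, and variables do not carry over. Pictures are saved under pics/ and viewed, at most 14 in all, crops included, and the job is handed in when it is done.

Besides the shell and the picture viewer there is one more tool, called after "Request:" by a JSON object that holds its "api" and its "payload", one argument or row to a line. drive_tool: Moves the arm, as the interface text tells. Shifts and turns lie within -1 to 1; 1 stands for 0.1 m of shift or pi/4 rad of turn. Its arguments: {"type":"object","properties":{"commands":{"type":"string"},"force":{"type":"number"}},"required":["commands"]}

```bash
mkdir -p pics; ls
cat > h.py <<'E'
import numpy as np, cv2
from scipy.spatial.transform import Rotation as R
from rig import sense, capture, finish_job, boxes_of, tips_ahead
def rot(c):
    a=np.array(c["attitude"],float)
    return a if a.shape==(3,3) else R.from_quat(a[[1,2,3,0]]).as_matrix()
def world(c,px,z):
    f=200/np.tan(np.radians(c["fov_y"])/2)
    d=rot(c)@np.array([(px[0]-c["cx"])/f,(px[1]-c["cy"])/f,1])
    p=np.array(c["position"],float); return p+d*(z-p[2])/d[2]
def pix(c,P):
    f=200/np.tan(np.radians(c["fov_y"])/2)
    q=rot(c).T@(np.array(P,float)-np.array(c["position"]))
    return np.array([c["cx"]+f*q[0]/q[2],c["cy"]+f*q[1]/q[2]])
N={"kit_board":8,"kit_tray":24,"long_plate":10,"short_plate":8,"adapter_steel":25,"valve_wheel":17,"o_ring_tin":13,"adapter_brass":21,"test_gauge":14,"demand_valve_1":20}
E
python3 - <<'E'
from h import *
s=sense();print({k:np.round(v,3).tolist() if not isinstance(v,str) else v for k,v in s.items()}); print(tips_ahead)
for n in("top","side"):
    c=capture(n);cv2.imwrite(f"pics/{n}0.png",c["pixels"]);np.save(f"{n}0.npy",c,allow_pickle=True)
    print(n,c["fov_y"],c["position"],c["attitude"],c["cx"],c["cy"])
    for k,h in N.items():
        for b in boxes_of(c,k)[:4]:
            if b["confidence"]>.2: print(k,np.round(b["position"],1),round(b["confidence"],2),world(c,b["position"],h).round(0)[:2])
E
```

```text
pics
{'time_s': 0.0, 'joints': [-1.382, 0.313, 1.498, -0.0, 1.331, -0.223], 'dq': [-0.001, -0.002, 0.001, -0.001, 0.001, -0.0], 'tau': [-0.001, -41.227, -25.975, -0.0, 0.004, -0.0], 'eef_pos': [210.065, -480.864, 247.707], 'ee_rot': [-0.001, 0.979, 0.204, 0.0], 'force': [0.262, 0.152, 0.36], 'wrist_torque': [0.015, 0.023, -0.015], 'grip_force': 0.0, 'grip_width': 1.001}
17.0
top 54.27883502090317 [ 411.53128004  -73.54227823 1077.3935387 ] [-0.0609001   0.70632363 -0.70373498  0.04642402] 322.3121552727007 194.4412742021356
kit_board [198.6 208.7] 0.58 [534. 292.]
kit_board [258.9 241.5] 0.35 [445. 121.]
kit_tray [421.  212.3] 0.66 [ 525. -318.]
long_plate [304.8 241.4] 0.89 [446.  -4.]
short_plate [260.2 240.1] 0.69 [449. 118.]
adapter_steel [351.4 186.8] 0.54 [ 594. -131.]
adapter_steel [223.5 136.4] 0.42 [737. 227.]
valve_wheel [301.6 188.3] 0.81 [591.   6.]
o_ring_tin [262.6 159.1] 0.87 [675. 117.]
o_ring_tin [478.2 255.7] 0.65 [ 410. -469.]
o_ring_tin [349.1 244.2] 0.6 [ 439. -124.]
adapter_brass [258.2 187.6] 0.6 [592. 125.]
test_gauge [299.5 135.3] 0.67 [743.  14.]
demand_valve_1 [222.4 137.6] 0.89 [735. 231.]
side 56.20508036135324 [ 67.24095741 754.51465461 504.80733596] [ 0.15120234 -0.22928388  0.80734882 -0.52225917] 324.6952918598045 199.55216855663542
kit_board [251.4 295.6] 0.96 [528. 305.]
kit_tray [250.  295.3] 0.68 [516. 320.]
kit_tray [377.9 192.7] 0.61 [ 516. -293.]
short_plate [330.6 265. ] 0.58 [446. 124.]
adapter_steel [334.4 204.1] 0.51 [ 592. -141.]
valve_wheel [304.4 223. ] 0.62 [608.  -3.]
o_ring_tin [381.4 220.7] 0.78 [ 433. -135.]
o_ring_tin [255.9 236.3] 0.53 [679. 119.]
adapter_brass [276.7 247.8] 0.56 [587. 146.]
test_gauge [267.6 216.4] 0.78 [727.  14.]
demand_valve_1 [209.4 249.4] 0.88 [724. 237.]
demand_valve_1 [377.5 192.1] 0.74 [ 523. -305.]
demand_valve_1 [305.7 225. ] 0.64 [595.   9.]
```

Run:
```python
import cv2
t=cv2.imread("pics/top0.png");s=cv2.imread("pics/side0.png")
cv2.imwrite("pics/t1.png",cv2.resize(t[100:300,140:405],None,fx=3,fy=3,interpolation=cv2.INTER_CUBIC)[:600,:800])
cv2.imwrite("pics/s1.png",cv2.resize(s[150:350,170:430],None,fx=3,fy=3,interpolation=cv2.INTER_CUBIC))
```

```text
(no output)
```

View pics/top0.png

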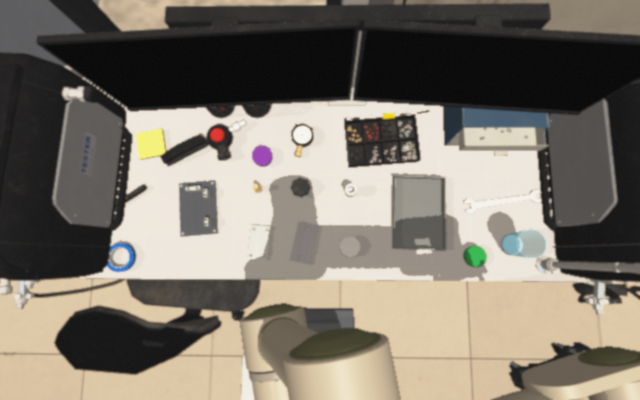

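View pics/t1.png

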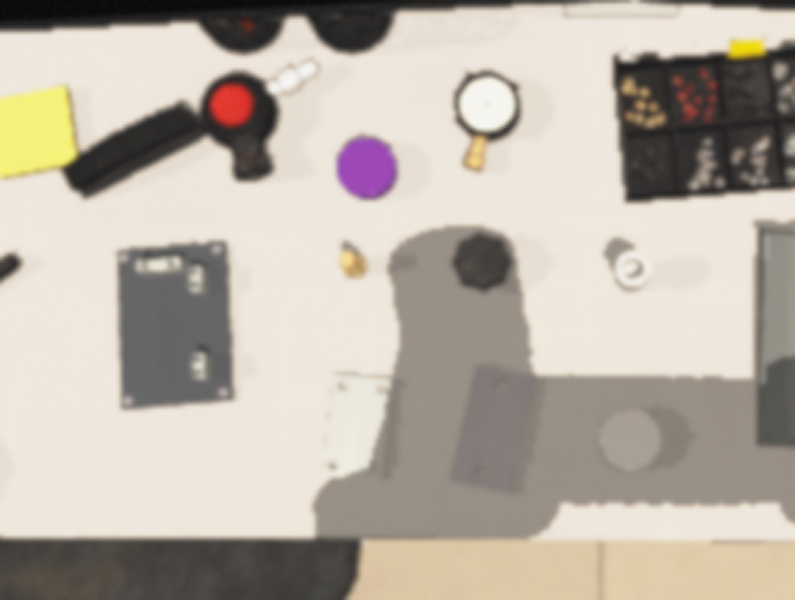

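View pics/s1.png

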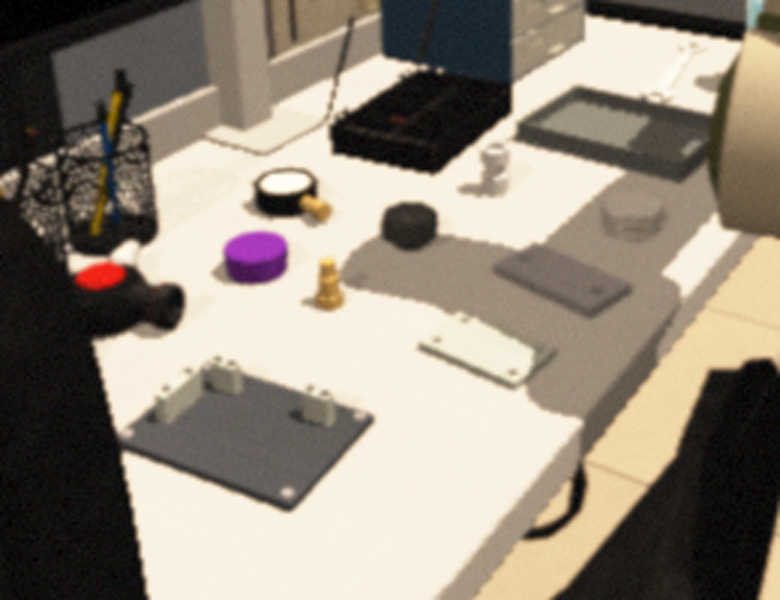

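The top view shows these, with pixel positions (column, row):
- **Board:** about (198,209). The end fence is at the top of the picture (+x) and the side fence bars are on the right (-y).
- **Short plate:** (258,241).
- **Long plate:** (305,243), in shadow.
- **Hand wheel:** (301,187).
- **Steel coupling:** (350,187).
- **Brass adapter:** (257,187).
- **Tray:** (420,212).

There are three tin candidates: whitish (350,245), purple (262,156) and green (475,256). The whitish one fits the description, and the enlarged crop confirms it. Next I'll refine the poses by fitting outlines of known size in both views.

```bash
cat >> h.py <<'E'
from scipy.optimize import minimize
def grad(c):
    g=cv2.GaussianBlur(c["pixels"].astype(np.float32),(0,0),0.8)
    m=np.sqrt(cv2.Sobel(g,-1,1,0)**2+cv2.Sobel(g,-1,0,1)**2).max(2)
    return np.minimum(m,np.percentile(m,97)).astype(np.float32)
def curve(shape,p):
    if len(shape)==2:   # (diameter, z)
        t=np.linspace(0,2*np.pi,120,endpoint=False);xy=np.c_[np.cos(t),np.sin(t)]*shape[0]/2;th=0
    else:
        a,b=shape[0]/2,shape[1]/2;t=np.linspace(-1,1,80)
        xy=np.r_[np.c_[a*t,b+0*t],np.c_[a*t,-b+0*t],np.c_[a+0*t,b*t],np.c_[-a+0*t,b*t]];th=p[2]
    C,S=np.cos(th),np.sin(th)
    return np.c_[xy@np.array([[C,S],[-S,C]])+p[:2],np.full(len(xy),shape[-1])]
def fit(cs,shape,p0,r=12,rt=0.25):
    gs=[grad(c) for c in cs]
    def cost(p):
        P=curve(shape,p);s=0
        for c,g in zip(cs,gs):
            f=200/np.tan(np.radians(c["fov_y"])/2)
            q=(P-np.array(c["position"]))@rot(c)
            u=(c["cx"]+f*q[:,0]/q[:,2]).astype(np.float32);v=(c["cy"]+f*q[:,1]/q[:,2]).astype(np.float32)
            s-=cv2.remap(g,u[None],v[None],cv2.INTER_LINEAR).mean()/g.std()
        return s
    n=len(shape)
    best=min((cost([p0[0]+dx,p0[1]+dy,p0[2]+t]),p0[0]+dx,p0[1]+dy,p0[2]+t) for dx in np.arange(-r,r+1,3) for dy in np.arange(-r,r+1,3) for t in ([0] if n==2 else np.linspace(-rt,rt,11)))
    x0=np.array(best[1:])[:n]
    o=minimize(lambda x:cost(np.r_[x,0]),x0,method="Nelder-Mead",options=dict(initial_simplex=np.vstack([x0]+[x0+np.eye(n)[i]*([3,3,.05][i]) for i in range(n)])))
    return np.r_[o.x.round(2 if n==3 else 1)],round(o.fun,2)
SH={"kit_board":(150,104,8),"kit_tray":(200,140,24),"long_plate":(108,56,10),"short_plate":(92,56,8),"adapter_steel":(31,50),"valve_wheel":(55,34),"o_ring_tin":(57,26)}
E
python3 - <<'E'
from h import *
T=np.load("top0.npy",allow_pickle=True).item();S=np.load("side0.npy",allow_pickle=True).item()
P0={"kit_board":(534,292,0.05),"kit_tray":(525,-318,0),"long_plate":(446,-4,-.2),"short_plate":(449,118,-.1),"adapter_steel":(590,-131,0),"valve_wheel":(591,6,0),"o_ring_tin":(439,-124,0)}
v=T["pixels"].copy()
v=cv2.resize(v[100:300,140:460],None,fx=2.5,fy=2.5)
for k,p in P0.items():
    r=[fit(c,SH[k],p) for c in([T],[S],[T,S])];print(k,r)
    for q in curve(SH[k],np.r_[r[0][0],0]): 
        a=((pix(T,q)-[140,100]+.5)*2.5-.5).round().astype(int); cv2.circle(v,tuple(int(i) for i in a),0,(0,0,255),-1)
cv2.imwrite("pics/fit.png",v)
E
```

```text
kit_board [(array([5.3747e+02, 2.9439e+02, 9.0000e-02]), np.float64(-3.8)), (array([5.3331e+02, 2.9869e+02, 9.0000e-02]), np.float64(-3.69)), (array([5.3556e+02, 2.9675e+02, 8.0000e-02]), np.float64(-6.67))]
kit_tray [(array([ 5.2835e+02, -3.1029e+02, -2.0000e-02]), np.float64(-2.71)), (array([ 5.2819e+02, -3.1625e+02, -2.0000e-02]), np.float64(-3.13)), (array([ 5.2802e+02, -3.1037e+02, -2.0000e-02]), np.float64(-5.72))]
long_plate [(array([ 4.4253e+02, -1.3890e+01, -2.1000e-01]), np.float64(-0.71)), (array([ 4.4402e+02, -4.9800e+00, -2.3000e-01]), np.float64(-1.56)), (array([ 4.4421e+02, -4.5000e+00, -2.3000e-01]), np.float64(-2.23))]
short_plate [(array([ 4.5031e+02,  1.2826e+02, -2.3000e-01]), np.float64(-1.26)), (array([ 4.4544e+02,  1.3032e+02, -1.0000e-01]), np.float64(-2.51)), (array([ 4.4934e+02,  1.2815e+02, -2.2000e-01]), np.float64(-3.59))]
adapter_steel [(array([ 595.3, -116.8]), np.float64(-1.95)), (array([ 598.5, -120.5]), np.float64(-2.84)), (array([ 595.8, -116.5]), np.float64(-4.73))]
valve_wheel [(array([593.4,   6.7]), np.float64(-3.04)), (array([589.9,  14.2]), np.float64(-3.19)), (array([593.6,   8.4]), np.float64(-6.0))]
o_ring_tin [(array([ 433.9, -125.1]), np.float64(-0.62)), (array([ 446.1, -125.3]), np.float64(-1.28)), (array([ 444.7, -124.5]), np.float64(-1.55))]
```

View pics/fit.png

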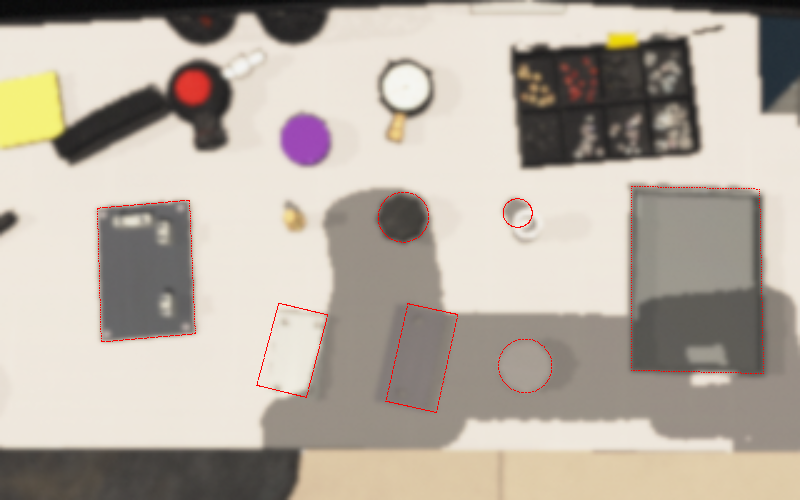

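Request:
{"api": "drive_tool", "payload": {
  "commands": "0.2 0 0 0 0 0 70;0.2 0 0 0 0 0 60;0 0 0 0 0 0 60;0 0 0 0 0 0 60",
  "force": 30
}}

```text
time_s: 1.43
eef_pos: [250.5, -481.0, 248.1]
ee_rot: [-0.0, 0.979, 0.205, -0.0]
force: [1.3, -0.2, -0.1]
grip_width: 0.601
grip_force: 0.0
```

```bash
python3 - <<'E'
import re
s=open("h.py").read()
s=s.replace('c["pixels"].astype(np.float32),(0,0),0.8)','np.log(c["pixels"].astype(np.float32)+15),(0,0),0.7)').replace("np.percentile(m,97)","0.6")
open("h.py","w").write(s)
E
python3 - <<'E'
from h import *
print(tips_ahead)
T=capture("top");S=capture("side");np.save("top0.npy",T,allow_pickle=True);np.save("side0.npy",S,allow_pickle=True)
print("coupling top ring",world(T,(350.5,189),50), "side", world(S,(334.5,198.5),50))
P0={"kit_board":(536,296,0.08),"long_plate":(444,-4,-.22),"short_plate":(447,120,-.1),"adapter_steel":world(T,(350.5,189),50)*[1,1,0],"valve_wheel":(592,8,0),"o_ring_tin":(442,-124,0)}
v=np.vstack([cv2.resize(c["pixels"][a:a+h,b:b+w],None,fx=k,fy=k) for c,a,b,h,w,k in((T,170,180,100,200,4),(S,205,210,75,200,4))][:1]+[cv2.resize(S["pixels"][190:240,255:355],None,fx=4,fy=4)[:, :0] for _ in range(0)])
v2=cv2.resize(S["pixels"][190:310,240:410],None,fx=4,fy=4)
for k,p in P0.items():
    r=[fit(c,SH[k],p,9,.1) for c in([T],[S],[T,S])];print(k,[(x[0].tolist(),float(x[1])) for x in r])
    for q in curve(SH[k],np.r_[r[2][0],0]):
        for im,c,o in((v,T,(180,170)),(v2,S,(240,190))):
            a=((pix(c,q)-o+.5)*4-.5).round().astype(int); cv2.circle(im,tuple(int(i) for i in a),0,(0,0,255),-1)
cv2.imwrite("pics/f2.png",v);cv2.imwrite("pics/f3.png",v2)
E
```

```text
17.0
coupling top ring [ 583.65221941 -127.12676569   50.        ] side [ 584.37188809 -128.36316076   50.        ]
kit_board [([537.16, 294.91, 0.1], -2.74), ([531.98, 298.44, 0.09], -2.7), ([535.59, 293.15, 0.09], -5.41)]
long_plate [([443.39, -1.87, -0.22], -1.22), ([444.48, -4.34, -0.2], -2.46), ([443.87, -3.4, -0.21], -3.62)]
short_plate [([447.1, 113.72, -0.13], -1.2), ([443.8, 131.94, 0.0], -2.22), ([444.01, 131.27, 0.01], -3.24)]
adapter_steel [([594.4, -117.3], -2.33), ([576.8, -116.1], -2.43), ([596.6, -116.0], -4.76)]
valve_wheel [([591.8, 7.6], -2.74), ([595.0, 6.9], -2.62), ([594.3, 7.5], -5.36)]
o_ring_tin [([434.5, -125.2], -1.28), ([432.8, -126.5], -1.37), ([434.0, -125.2], -2.63)]
```

View pics/f2.png

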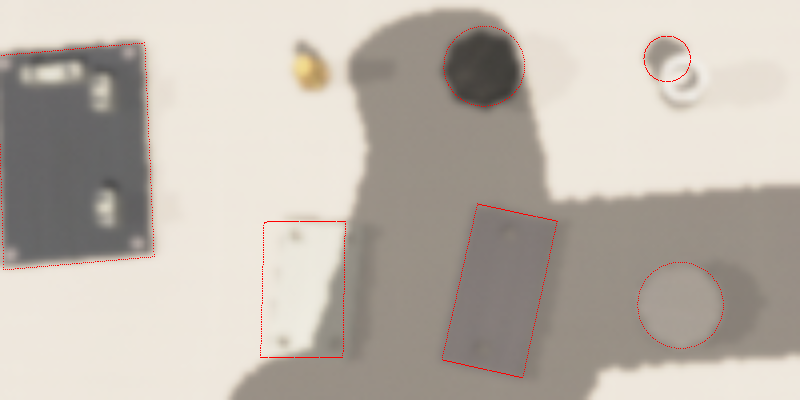

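View pics/f3.png

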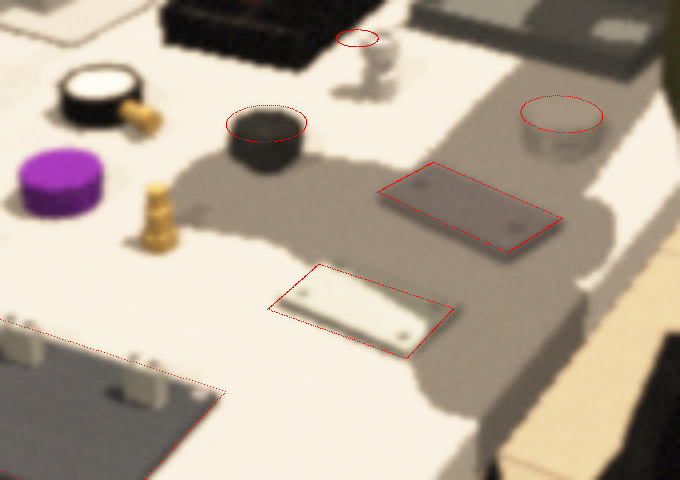

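The side view confirms the long plate at about (444,-3) with angle -0.21, the whitish tin at (434,-125), the wheel at (592,7) and the coupling at (584,-128). The short plate needs another look once the arm's shadow is off it. I'm moving over the long plate now.

Request:
{"api": "drive_tool", "payload": {
  "commands": "0.138 0.341 0 0 0 -0.08 85;0.138 0.341 0 0 0 -0.08 85;0.138 0.341 0 0 0 -0.08 85;0.138 0.341 0 0 0 -0.08 85;0.138 0.341 0 0 0 -0.08 85;0.138 0.341 0 0 0 -0.08 85;0.138 0.341 0 0 0 -0.08 85;0.138 0.341 0 0 0 -0.08 85;0.138 0.341 0 0 0 -0.08 85;0.138 0.341 0 0 0 -0.071 85;0.138 0.341 -0.25 0 0 0 85;0.138 0.341 -0.25 0 0 0 85;0.138 0.341 -0.25 0 0 0 85;0.138 0.341 -0.25 0 0 0 85;0 0 -0.3 0 0 0 85;0 0 -0.3 0 0 0 85;0 0 -0.2 0 0 0 85;0 0 0 0 0 0 85"
}}

```text
time_s: 3.03
eef_pos: [437.7, -12.1, 71.7]
ee_rot: [-0.001, 0.994, -0.105, -0.003]
force: [0.1, 0.1, -0.3]
grip_width: 0.851
grip_force: 0.0
```

Request:
{"api": "drive_tool", "payload": {
  "commands": "0.062 0.087 0 0 0 0 85;0 0 -0.2 0 0 0 85;0 0 -0.2 0 0 0 85;0 0 -0.07 0 0 0 85;0 0 0 0 0 0 85;0 0 0 0 0 0 85"
}}

```text
time_s: 3.53
eef_pos: [446.9, -3.8, 28.8]
ee_rot: [0.0, 0.995, -0.105, 0.001]
force: [-0.0, -0.2, 0.7]
grip_width: 0.85
grip_force: 0.0
```

Run:
```python
from h import *
S=capture("side");T=capture("top")
print([pix(S,(444,-3,0)),pix(T,(444,-3,0))])
a=cv2.resize(S["pixels"][180:300,300:400],None,fx=4,fy=4);b=cv2.resize(T["pixels"][190:290,230:330],None,fx=4,fy=4)
v=np.zeros((480,800,3),np.uint8);v[:,:400]=a;v[:400,400:]=b;cv2.imwrite("pics/g1.png",v)
np.save("top1.npy",T,allow_pickle=True);np.save("side1.npy",S,allow_pickle=True)
for p in((447,120,-.1),): print([fit(c,SH["short_plate"],p,9,.12) for c in([T],[S],[T,S])])
```

```text
[array([356.39810144, 244.14980811]), array([304.58514781, 242.10261645])]
[(array([ 4.4165e+02,  1.1123e+02, -1.8000e-01]), np.float64(-1.5)), (array([ 4.3902e+02,  1.3027e+02, -1.4000e-01]), np.float64(-2.13)), (array([ 4.4418e+02,  1.2050e+02, -1.2000e-01]), np.float64(-3.37))]
```

View pics/g1.png

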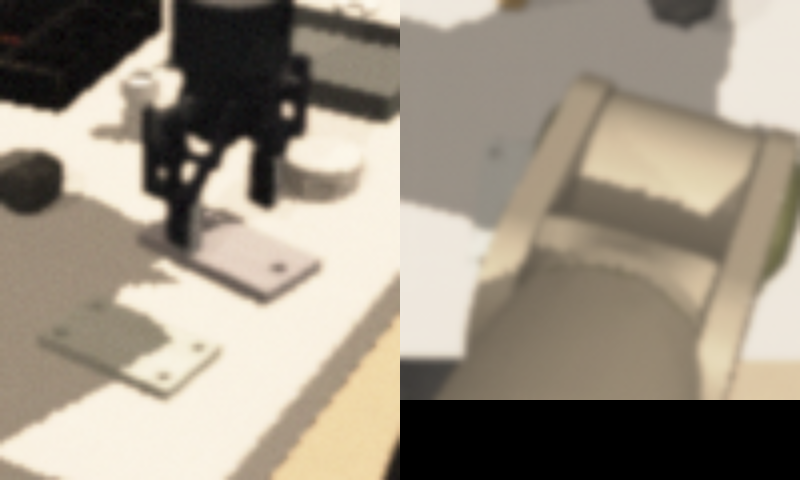

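Request:
{"api": "drive_tool", "payload": {
  "commands": "-0.03 0 -0.04 0 0 0 85;0 0 -0.03 0 0 0 85;0 0 0 0 0 0 85;0 0 0 0 0 0 85"
}}

```text
time_s: 3.97
eef_pos: [443.0, -3.7, 20.6]
ee_rot: [-0.0, 0.995, -0.105, -0.0]
force: [-0.1, -0.2, -0.0]
grip_width: 0.852
grip_force: 0.0
```

Request:
{"api": "drive_tool", "payload": {
  "commands": "0 0 -0.02 0 0 0 85;0 0 -0.02 0 0 0 85;0 0 0 0 0 0 85"
}}

```text
time_s: 4.22
eef_pos: [442.9, -3.6, 16.3]
ee_rot: [-0.0, 0.995, -0.105, -0.0]
force: [0.0, -0.6, -0.1]
grip_width: 0.852
grip_force: 0.0
```

Request:
{"api": "drive_tool", "payload": {
  "commands": "0 0 -0.02 0 0 0 75;0 0 -0.01 0 0 0 75;0 0 0 0 0 0 75"
}}

```text
time_s: 4.47
eef_pos: [442.9, -3.6, 13.4]
ee_rot: [-0.0, 0.995, -0.105, -0.0]
force: [0.2, 0.2, 0.7]
grip_width: 0.751
grip_force: 0.0
```

Request:
{"api": "drive_tool", "payload": {
  "commands": "0 0 -0.01 0 0 0 73;0 0 -0.01 0 0 0 73;0 0 0 0 0 0 73"
}}

```text
time_s: 4.72
eef_pos: [443.0, -3.6, 11.5]
ee_rot: [-0.0, 0.995, -0.105, -0.0]
force: [0.1, 0.8, 0.2]
grip_width: 0.727
grip_force: 0.0
```

Request:
{"api": "drive_tool", "payload": {
  "commands": "0 0 -0.01 0 0 0 72;0 0 -0.01 0 0 0 72;0 0 0 0 0 0 72"
}}

```text
time_s: 4.97
eef_pos: [443.1, -3.6, 11.4]
ee_rot: [0.0, 0.995, -0.104, -0.0]
force: [-11.2, 1.4, 33.3]
grip_width: 0.721
grip_force: 16.7
```

Request:
{"api": "drive_tool", "payload": {
  "commands": "0 0 0 0 0 0 50;0 0 0 0 0 0 50;0 0 0 0 0 0 50;0 0 0 0 0 0 50",
  "force": 40
}}

```text
time_s: 5.3
eef_pos: [445.5, -4.2, 12.9]
ee_rot: [0.001, 0.995, -0.104, 0.003]
force: [-7.3, 2.6, 44.2]
grip_width: 0.646
grip_force: 62.4
```

Request:
{"api": "drive_tool", "payload": {
  "commands": "0 0 0.05 0 0 0 74;0 0 0 0 0 0 74;0 0 0 0 0 0 74;0 0 0 0 0 0 50;0 0 0 0 0 0 50;0 0 0 0 0 0 50"
}}

```text
time_s: 5.8
eef_pos: [442.9, -3.6, 14.6]
ee_rot: [-0.0, 0.994, -0.105, -0.0]
force: [-2.1, 0.0, 9.4]
grip_width: 0.639
grip_force: 41.1
```

Request:
{"api": "drive_tool", "payload": {
  "commands": "0 0 0.2 0 0 0 50;0 0 0.2 0 0 0 50;0 0 0.2 0 0 0 50;0 0 0 0 0 0 50;0 0 0 0 0 0 50"
}}

```text
time_s: 6.22
eef_pos: [442.9, -3.6, 74.3]
ee_rot: [0.0, 0.995, -0.105, 0.0]
force: [-0.5, -0.1, -3.6]
grip_width: 0.642
grip_force: 46.8
```

Request:
{"api": "drive_tool", "payload": {
  "commands": "0.074 0.309 0 0 0 0.0382 50;0.074 0.309 0 0 0 0.0382 50;0.074 0.309 0 0 0 0.0382 50;0.074 0.309 0 0 0 0.0382 50;0.074 0.309 0 0 0 0.0382 50;0.074 0.309 0 0 0 0.0382 50;0.074 0.309 0 0 0 0.0382 50;0.074 0.309 0 0 0 0.0382 50;0.074 0.309 0 0 0 0.0382 50;0.074 0.309 0 0 0 0.0382 50;0 0 0 0 0 0 50;0 0 0 0 0 0 50"
}}

```text
time_s: 7.22
eef_pos: [515.9, 306.1, 71.9]
ee_rot: [0.001, 0.999, 0.046, -0.002]
force: [-0.5, 0.3, -3.4]
grip_width: 0.638
grip_force: 46.8
```

Run:
```python
from h import *
S=capture("side");T=capture("top")
print([fit(c,SH["short_plate"],(446,122,-.1),9,.12) for c in([T],[S],[T,S])])
print([fit(c,SH["o_ring_tin"],(434,-125,0),9,.12) for c in([T],[S],[T,S])])
print(fit([T],SH["kit_board"],(536,295,.09),5,.04))
a=cv2.resize(S["pixels"][200:320,180:380],None,fx=4,fy=4);cv2.imwrite("pics/g2.png",a)
np.save("top1.npy",T,allow_pickle=True);np.save("side1.npy",S,allow_pickle=True)
```

```text
[(array([ 4.4812e+02,  1.1626e+02, -9.0000e-02]), np.float64(-0.99)), (array([ 4.3831e+02,  1.3282e+02, -9.0000e-02]), np.float64(-2.07)), (array([ 4.3837e+02,  1.2406e+02, -7.0000e-02]), np.float64(-2.49))]
[(array([ 444.6, -118.7]), np.float64(-1.55)), (array([ 431.1, -114.5]), np.float64(-1.74)), (array([ 433.5, -121.2]), np.float64(-3.09))]
(array([5.3690e+02, 2.9237e+02, 1.0000e-01]), np.float64(-2.73))
```

View pics/g2.png

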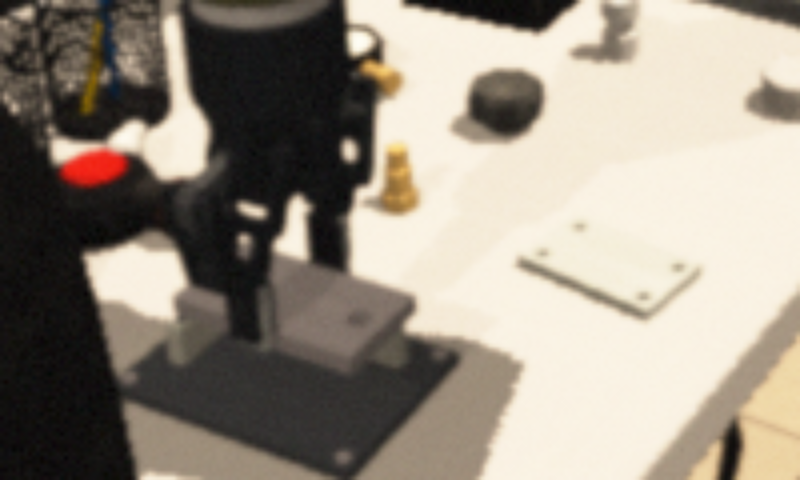

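Request:
{"api": "drive_tool", "payload": {
  "commands": "0 0 -0.2 0 0 0 50;0 0 -0.15 0 0 0 50;0 0 -0.07 0 0 0 50;0 0 0 0 0 0 50;0 0 0 0 0 0 50"
}}

```text
time_s: 7.73
eef_pos: [517.1, 304.8, 32.7]
ee_rot: [0.0, 0.999, 0.045, -0.0]
force: [1.3, 0.7, -3.4]
grip_width: 0.642
grip_force: 46.8
```

Request:
{"api": "drive_tool", "payload": {
  "commands": "0 0 -0.03 0 0 0 50;0 0 -0.03 0 0 0 50;0 0 0 0 0 0 50;0 0 0 0 0 0 50"
}}

```text
time_s: 8.07
eef_pos: [517.1, 305.4, 26.7]
ee_rot: [-0.0, 0.999, 0.045, 0.0]
force: [1.0, -0.4, -3.1]
grip_width: 0.64
grip_force: 46.8
```

Request:
{"api": "drive_tool", "payload": {
  "commands": "0 0 -0.03 0 0 0 50;0.08 0.007 0 0 0 0 50;0 0 0 0 0 0 50;0 0 0 0 0 0 50"
}}

```text
time_s: 8.4
eef_pos: [525.1, 306.1, 23.6]
ee_rot: [-0.0, 0.999, 0.045, 0.0]
force: [-0.4, -0.5, -3.5]
grip_width: 0.642
grip_force: 46.8
```

Request:
{"api": "drive_tool", "payload": {
  "commands": "0.02 0.002 0 0 0 0 50;0.02 0.002 0 0 0 0 50;0 0 0 0 0 0 50"
}}

```text
time_s: 8.65
eef_pos: [529.3, 306.5, 23.7]
ee_rot: [-0.0, 0.999, 0.045, 0.0]
force: [-0.8, 0.4, -3.6]
grip_width: 0.638
grip_force: 46.8
```

Request:
{"api": "drive_tool", "payload": {
  "commands": "0.02 0.002 0 0 0 0 50;0 0 0 0 0 0 50;0 0 0 0 0 0 50"
}}

```text
time_s: 8.9
eef_pos: [529.7, 306.5, 23.3]
ee_rot: [0.0, 0.999, 0.045, -0.002]
force: [-7.0, -1.2, -1.1]
grip_width: 0.641
grip_force: 47.1
```

Request:
{"api": "drive_tool", "payload": {
  "commands": "0.02 0.002 0 0 0 0 50;0 0 0 0 0 0 50;0 0 0 0 0 0 50"
}}

```text
time_s: 9.15
eef_pos: [529.9, 306.6, 23.1]
ee_rot: [0.001, 0.999, 0.046, -0.004]
force: [-15.5, -4.0, 5.2]
grip_width: 0.639
grip_force: 47.7
```

Request:
{"api": "drive_tool", "payload": {
  "commands": "-0.025 -0.002 0 0 0 0 50;0.005 -0.05 0 0 0 0 50;0 0 0 0 0 0 50;0 0 0 0 0 0 50"
}}

```text
time_s: 9.48
eef_pos: [530.1, 301.3, 23.2]
ee_rot: [0.0, 0.999, 0.045, -0.001]
force: [-6.0, 0.0, -1.6]
grip_width: 0.637
grip_force: 46.9
```

Request:
{"api": "drive_tool", "payload": {
  "commands": "0.002 -0.02 0 0 0 0 50;0 0 0 0 0 0 50;0 0 0 0 0 0 50"
}}

```text
time_s: 9.73
eef_pos: [530.3, 300.0, 23.2]
ee_rot: [-0.0, 0.999, 0.046, -0.001]
force: [-6.0, 5.1, -3.6]
grip_width: 0.638
grip_force: 46.7
```

Request:
{"api": "drive_tool", "payload": {
  "commands": "0.002 -0.02 0 0 0 0 50;0 0 0 0 0 0 50;0 0 -0.02 0 0 0 50;0 0 0 0 0 0 50",
  "force": 30
}}

```text
time_s: 10.07
eef_pos: [530.3, 299.7, 22.7]
ee_rot: [-0.002, 0.999, 0.046, -0.001]
force: [-12.4, 12.9, 9.1]
grip_width: 0.636
grip_force: 47.9
```

Request:
{"api": "drive_tool", "payload": {
  "commands": "-0.01 0 0 0 0 0 50;0 0 0 0 0 0 76;0 0 0 0 0 0 76;0 0 0 0 0 0 76;0 0 0 0 0 0 76"
}}

```text
time_s: 10.48
eef_pos: [530.9, 297.3, 21.8]
ee_rot: [-0.0, 0.999, 0.045, 0.0]
force: [0.3, 0.2, -0.1]
grip_width: 0.758
grip_force: 0.0
```

Request:
{"api": "drive_tool", "payload": {
  "commands": "0 0 0.2 0 0 0 76;0 0 0.3 0 0 0 76;0 0 0.3 0 0 0 76;0 -0.3 0 0 0 0 76;0 -0.35 0 0 0 0 76;-0.2 -0.35 0 0 0 0 76;-0.2 -0.35 0 0 0 -0.05 76;-0.2 -0.3 0 0 0 -0.1 76;-0.2 0 0 0 0 -0.1 76;0 0 0 0 0 0 76"
}}

```text
time_s: 11.32
eef_pos: [447.9, 131.3, 101.6]
ee_rot: [0.0, 0.998, -0.056, -0.001]
force: [-1.0, 0.9, 0.6]
grip_width: 0.76
grip_force: 0.0
```

Run:
```python
from h import *
S=capture("side");T=capture("top")
np.save("top1.npy",T,allow_pickle=True);np.save("side1.npy",S,allow_pickle=True)
print("LP",[fit(c,(108,56,18),(530,299.5,.09),7,.06) for c in([T],[S],[T,S])],"board",fit([T,S],SH["kit_board"],(536,296,.09),5,.04))
S1=S
H=np.array([(543,252),(580,226),(678,267),(643,295)])/4-.375+[180,200]
for h in H: print(world(S1,h,8)[:2].round(1))
print(sum(world(S1,h,8)[:2] for h in H)/4)
v=np.zeros((600,800,3),np.uint8)
a=cv2.resize(S["pixels"][200:300,180:380],None,fx=4,fy=4)[:300];v[:300]=a
v[300:]=cv2.resize(T["pixels"][175:250,170:370],None,fx=4,fy=4);cv2.imwrite("pics/g3.png",v)
```

```text
LP [(array([ 5.4709e+02,  3.0556e+02, -3.6000e-01]), np.float64(-2.4)), (array([5.3166e+02, 2.9945e+02, 1.1000e-01]), np.float64(-2.68)), (array([ 5.3201e+02,  3.0161e+02, -3.0000e-02]), np.float64(-4.67))] board (array([5.3413e+02, 2.9743e+02, 8.0000e-02]), np.float64(-4.7))
[481.6 134.3]
[477.8  99.1]
[406.4 106.4]
[410. 141.]
[443.93656346 120.2163566 ]
```

View pics/g3.png

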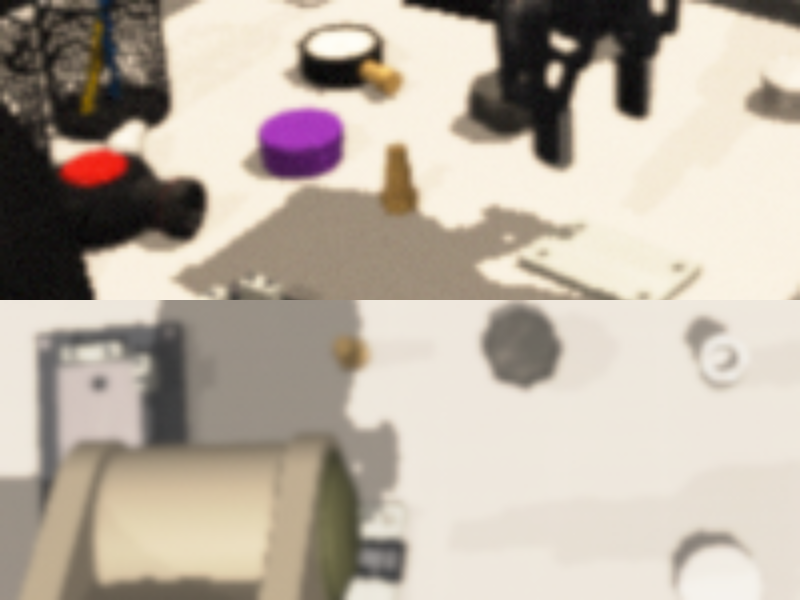

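The long plate sits against both fences: in the lower half of the picture it lies just below the end fence and left of the side bar. Next is the short plate, with its centre at (444,120) and angle -0.10.

Request:
{"api": "drive_tool", "payload": {
  "commands": "-0.04 -0.11 0 0 0 0.01 85;0 0 -0.3 0 0 0 85;0 0 -0.3 0 0 0 85;0 0 -0.15 0 0 0 85;0 0 0 0 0 0 85;0 0 0 0 0 0 85"
}}

```text
time_s: 11.92
eef_pos: [447.1, 121.9, 26.6]
ee_rot: [0.0, 0.999, -0.048, -0.0]
force: [0.6, -1.2, -0.6]
grip_width: 0.847
grip_force: 0.0
```

Request:
{"api": "drive_tool", "payload": {
  "commands": "-0.03 -0.017 -0.08 0 0 0 85;0 0 -0.045 0 0 0 80;0 0 0 0 0 0 80;0 0 0 0 0 0 50;0 0 0 0 0 0 50;0 0 0 0 0 0 50;0 0 0 0 0 0 50",
  "force": 30
}}

```text
time_s: 12.5
eef_pos: [443.8, 120.0, 14.7]
ee_rot: [-0.0, 0.999, -0.049, 0.0]
force: [-2.5, 0.4, 6.3]
grip_width: 0.645
grip_force: 32.2
```

Request:
{"api": "drive_tool", "payload": {
  "commands": "0 0 0.2 0 0 0 50;0 0 0.2 0 0 0 50;0 0 0.2 0 0 0 50;0 0 0 0 0 0 50;0 0 0 0 0 0 50"
}}

```text
time_s: 12.92
eef_pos: [443.8, 120.0, 74.5]
ee_rot: [-0.0, 0.999, -0.049, 0.001]
force: [-0.4, 0.6, -1.6]
grip_width: 0.641
grip_force: 33.2
```

Request:
{"api": "drive_tool", "payload": {
  "commands": "0.117 0.268 0 0 0 0.0345 50;0.117 0.268 0 0 0 0.0345 50;0.117 0.268 0 0 0 0.0345 50;0.117 0.268 0 0 0 0.0345 50;0.117 0.268 0 0 0 0.0345 50;0.117 0.268 0 0 0 0.0345 50;0.117 0.268 0 0 0 0.0345 50;0 0 0 0 0 0 50;0 0 0 0 0 0 50;0 0 -0.15 0 0 0 50;0 0 -0.15 0 0 0 50;0 0 0 0 0 0 50"
}}

```text
time_s: 13.92
eef_pos: [523.3, 305.9, 40.4]
ee_rot: [0.001, 0.999, 0.045, -0.003]
force: [-0.4, 0.0, -2.2]
grip_width: 0.643
grip_force: 33.2
```

Request:
{"api": "drive_tool", "payload": {
  "commands": "0 0.01 0 0 0 0 50;0 0 0 0 0 0 50"
}}

```text
time_s: 14.08
eef_pos: [525.5, 308.2, 44.5]
ee_rot: [-0.0, 0.999, 0.046, 0.0]
force: [-0.4, 0.1, -1.2]
grip_width: 0.642
grip_force: 33.2
```

Request:
{"api": "drive_tool", "payload": {
  "commands": "0 0 -0.06 0 0 0 50;0 0 -0.04 0 0 0 50;0.08 0.007 0 0 0 0 50;0 0 0 0 0 0 50;0 0 0 0 0 0 50"
}}

```text
time_s: 14.5
eef_pos: [533.4, 309.2, 34.0]
ee_rot: [-0.0, 0.999, 0.046, 0.0]
force: [-0.7, -0.5, -1.7]
grip_width: 0.642
grip_force: 33.2
```

Request:
{"api": "drive_tool", "payload": {
  "commands": "0.03 0.003 0 0 0 0 50;0 0 0 0 0 0 50;0 0 0 0 0 0 50"
}}

```text
time_s: 14.75
eef_pos: [536.3, 309.6, 34.2]
ee_rot: [-0.0, 0.999, 0.046, 0.0]
force: [0.4, 0.3, -2.1]
grip_width: 0.643
grip_force: 33.2
```

Request:
{"api": "drive_tool", "payload": {
  "commands": "0.02 0.002 0 0 0 0 50;0 0 0 0 0 0 50;0 0 0 0 0 0 50"
}}

```text
time_s: 15.0
eef_pos: [538.2, 309.8, 34.0]
ee_rot: [-0.0, 0.999, 0.046, -0.0]
force: [-1.2, 0.5, -0.3]
grip_width: 0.643
grip_force: 33.2
```

Request:
{"api": "drive_tool", "payload": {
  "commands": "0.02 0.002 0 0 0 0 50;0 0 0 0 0 0 50;0 0 0 0 0 0 50"
}}

```text
time_s: 15.25
eef_pos: [538.3, 309.9, 33.5]
ee_rot: [0.0, 0.999, 0.046, -0.003]
force: [-9.5, -1.3, 1.8]
grip_width: 0.642
grip_force: 33.5
```

Contact with the end fence at x = 538.2, as expected. Next I slide it to the side fence.

Request:
{"api": "drive_tool", "payload": {
  "commands": "-0.015 -0.001 0 0 0 0 50;0.007 -0.07 0 0 0 0 50;0 0 0 0 0 0 50;0 0 0 0 0 0 50"
}}

```text
time_s: 15.58
eef_pos: [539.0, 302.2, 33.8]
ee_rot: [0.0, 0.999, 0.046, -0.001]
force: [-6.0, -1.1, -1.3]
grip_width: 0.642
grip_force: 33.3
```

Request:
{"api": "drive_tool", "payload": {
  "commands": "0.002 -0.02 0 0 0 0 50;0 0 0 0 0 0 50;0 0 0 0 0 0 50"
}}

```text
time_s: 15.83
eef_pos: [539.1, 300.7, 33.8]
ee_rot: [0.0, 0.999, 0.046, -0.001]
force: [-5.9, 0.8, -1.1]
grip_width: 0.643
grip_force: 33.2
```

Request:
{"api": "drive_tool", "payload": {
  "commands": "0.001 -0.02 0 0 0 0 50;0 0 0 0 0 0 50;0 0 0 0 0 0 50"
}}

```text
time_s: 16.08
eef_pos: [539.2, 300.1, 33.9]
ee_rot: [-0.001, 0.999, 0.046, -0.0]
force: [-5.0, 8.9, -2.8]
grip_width: 0.642
grip_force: 33.2
```

Request:
{"api": "drive_tool", "payload": {
  "commands": "0 -0.01 -0.02 0 0 0 50;0 0 0 0 0 0 50;0 0 0 0 0 0 50"
}}

```text
time_s: 16.33
eef_pos: [539.2, 300.0, 33.2]
ee_rot: [-0.002, 0.999, 0.046, -0.0]
force: [-8.8, 12.3, 7.5]
grip_width: 0.643
grip_force: 34.1
```

Request:
{"api": "drive_tool", "payload": {
  "commands": "-0.005 0.01 0 0 0 0 50;0 0 0 0 0 0 76;0 0 0 0 0 0 76;0 0 0 0 0 0 76;0 0 0 0 0 0 76;0 0 0.2 0 0 0 76;0 0 0.3 0 0 0 76;0 0 0.3 0 0 0 76;0 0 0 0 0 0 76"
}}

```text
time_s: 17.08
eef_pos: [542.0, 299.5, 118.2]
ee_rot: [-0.001, 0.999, 0.046, 0.005]
force: [0.4, 0.9, 1.1]
grip_width: 0.759
grip_force: 0.0
```

Request:
{"api": "drive_tool", "payload": {
  "commands": "0.034 -0.356 0 0 0 0 76;0.034 -0.356 0 0 0 0 76;0.034 -0.356 0 0 0 0 76;0.034 -0.356 0 0 0 0 76;0.034 -0.356 0 0 0 0 76;0.034 -0.356 0 0 0 0 76;0.034 -0.356 0 0 0 0 76;0.034 -0.356 0 0 0 0 76;0.034 -0.356 0 0 0 0 76;0.034 -0.356 0 0 0 0 76;0.034 -0.356 0 0 0 0 76;0.034 -0.356 0 0 0 0 76;0 0 0 0 0 0 76;0 0 0 0 0 0 76"
}}

```text
time_s: 18.25
eef_pos: [580.0, -130.2, 111.6]
ee_rot: [0.0, 0.999, 0.044, -0.0]
force: [0.4, -0.1, -0.2]
grip_width: 0.765
grip_force: 0.0
```

Run:
```python
from h import *
S=capture("side");T=capture("top")
np.save("top1.npy",T,allow_pickle=True);np.save("side1.npy",S,allow_pickle=True)
print("SP",[fit(c,(92,56,26),(539,300.5,.09),6,.06) for c in([T],[S],[T,S])])
print("board",[fit(c,SH["kit_board"],(536,296,.09),6,.04) for c in ([T],[S],[T,S])])
v=np.zeros((600,800,3),np.uint8)
v[:300,:400]=cv2.resize(S["pixels"][265:340,200:300],None,fx=4,fy=4)
v[:300,400:]=cv2.resize(S["pixels"][165:240,285:385],None,fx=4,fy=4)
v[300:,:400]=cv2.resize(T["pixels"][170:245,160:260],None,fx=4,fy=4)
v[300:,400:]=cv2.resize(T["pixels"][160:235,300:400],None,fx=4,fy=4);cv2.imwrite("pics/g4.png",v)
```

```text
SP [(array([ 5.4265e+02,  3.0244e+02, -5.0000e-02]), np.float64(-2.54)), (array([5.3901e+02, 3.0025e+02, 7.0000e-02]), np.float64(-2.67)), (array([5.3918e+02, 3.0041e+02, 7.0000e-02]), np.float64(-5.16))]
board [(array([5.3646e+02, 2.9377e+02, 8.0000e-02]), np.float64(-2.79)), (array([5.3396e+02, 3.0195e+02, 1.1000e-01]), np.float64(-2.6)), (array([5.3598e+02, 2.9281e+02, 9.0000e-02]), np.float64(-5.39))]
```

View pics/g4.png

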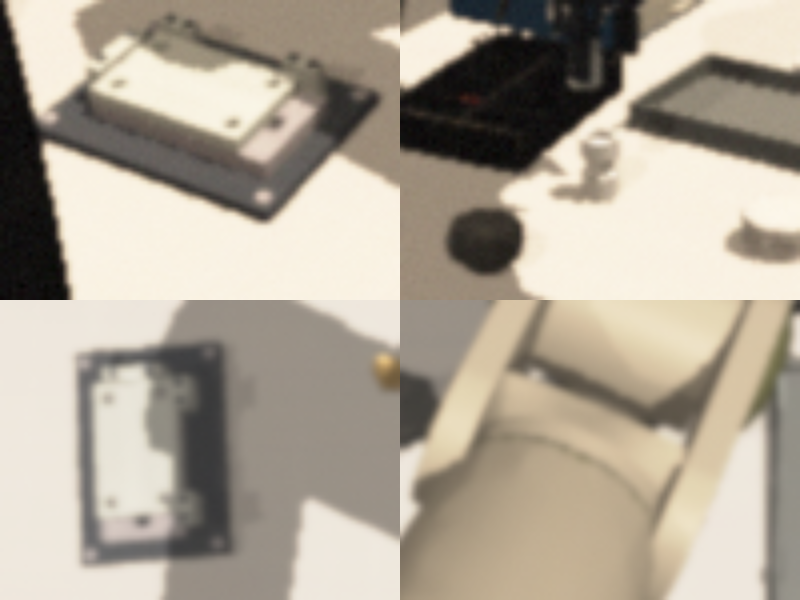

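Side and top views show the plates stacked square against both fences, with the short plate's centre at about (539,300). The coupling's top ring gave (584,-128) in both views, so I'm descending on it.

Request:
{"api": "drive_tool", "payload": {
  "commands": "0.04 0.022 -0.2 0 0 0 76;0 0 -0.3 0 0 0 76;0 0 -0.2 0 0 0 76;0 0 -0.116 0 0 0 76;0 0 0 0 0 0 76;0 0 0 0 0 0 76"
}}

```text
time_s: 18.85
eef_pos: [584.4, -125.5, 31.0]
ee_rot: [0.0, 0.999, 0.046, 0.0]
force: [0.4, 0.3, 0.7]
grip_width: 0.758
grip_force: 0.0
```

Request:
{"api": "drive_tool", "payload": {
  "commands": "0 0 0 0 0 0 55;0 0 0 0 0 0 20;0 0 0 0 0 0 20;0 0 0 0 0 0 20;0 0 0 0 0 0 20;0 0 0 0 0 0 20;0 0 0 0 0 0 20",
  "force": 30
}}

```text
time_s: 19.43
eef_pos: [584.8, -126.4, 31.7]
ee_rot: [0.0, 0.999, 0.046, 0.001]
force: [-1.4, -0.3, 6.2]
grip_width: 0.349
grip_force: 29.5
```

Request:
{"api": "drive_tool", "payload": {
  "commands": "0 0 0.2 0 0 0 20;0 0 0.3 0 0 0 20;0 0 0.3 0 0 0 20;-0.0378 0.3556 0 0 0 0 20;-0.0378 0.3556 0 0 0 0 20;-0.0378 0.3556 0 0 0 0 20;-0.0378 0.3556 0 0 0 0 20;-0.0378 0.3556 0 0 0 0 20;-0.0378 0.3556 0 0 0 0 20;-0.0378 0.3556 0 0 0 0 20;-0.0378 0.3556 0 0 0 0 20;-0.0378 0.3556 0 0 0 0 20;-0.0378 0.3556 0 0 0 0 20;-0.0378 0.3556 0 0 0 0 20;-0.0378 0.3556 0 0 0 0 20;0 0 0 0 0 0 20;0 0 0 0 0 0 20;0 0 0 0 0 0 20"
}}

```text
time_s: 20.93
eef_pos: [538.7, 300.1, 110.4]
ee_rot: [0.0, 0.999, 0.046, -0.0]
force: [0.5, -0.8, -1.6]
grip_width: 0.349
grip_force: 30.0
```

Lower to about 2.5 mm above contact, then check from the side camera.

Request:
{"api": "drive_tool", "payload": {
  "commands": "0.005 0.002 -0.2 0 0 0 20;0 0 -0.2 0 0 0 20;0 0 -0.1 0 0 0 20;0 0 0 0 0 0 20;0 0 0 0 0 0 20"
}}

```text
time_s: 21.35
eef_pos: [539.6, 300.0, 60.8]
ee_rot: [0.0, 0.999, 0.045, -0.0]
force: [-0.2, 1.0, -1.1]
grip_width: 0.34
grip_force: 29.7
```

Run:
```python
from h import *
print(sense()["eef_pos"].round(1) if hasattr(sense()["eef_pos"],"round") else sense()["eef_pos"])
S=capture("side");T=capture("top")
for z in (30,79): print(pix(S,(539.2,300.3,z)),pix(T,(539.2,300.3,z)))
a=cv2.resize(S["pixels"][240:330,190:310],None,fx=5,fy=5)
for z in (30,79):
    p=((pix(S,(539.2,300.3,z))-[190,240]+.5)*5).astype(int);cv2.circle(a,tuple(map(int,p)),3,(0,0,255),-1)
cv2.imwrite("pics/g5.png",a)
```

```text
[539.6 300.   60.8]
[247.91587559 283.97875115] [193.0059329  206.03582414]
[245.76256435 264.0049454 ] [186.44935449 203.73492443]
```

View pics/g5.png

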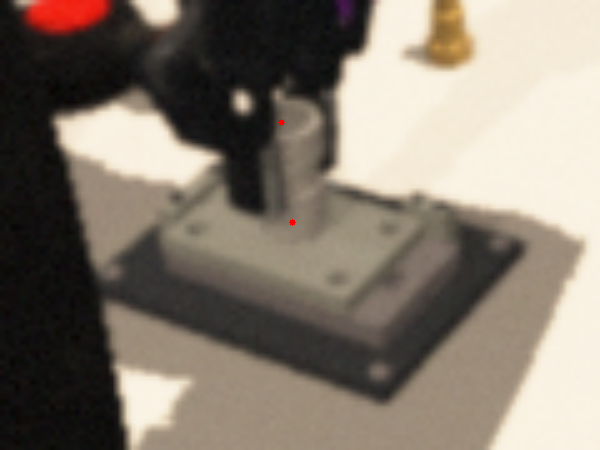

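The coupling sits about 4 mm toward -x of the plate centre: its base axis is near (297,235) and the midpoint of the hole diagonal is at (291,230). I'll shift +4 mm in x, lower and release.

Request:
{"api": "drive_tool", "payload": {
  "commands": "0.04 -0.005 0 0 0 0 20;0 0 -0.02 0 0 0 20;0 0 -0.01 0 0 0 20;0 0 0 0 0 0 20;0 0 0 0 0 0 20"
}}

```text
time_s: 21.87
eef_pos: [543.3, 300.3, 57.6]
ee_rot: [-0.0, 0.999, 0.046, 0.0]
force: [0.4, 0.1, -0.5]
grip_width: 0.345
grip_force: 29.7
```

Request:
{"api": "drive_tool", "payload": {
  "commands": "0 0 -0.01 0 0 0 20;0 0 0 0 0 0 20;0 0 0 0 0 0 20"
}}

```text
time_s: 22.12
eef_pos: [543.6, 300.3, 57.5]
ee_rot: [-0.0, 0.999, 0.046, 0.001]
force: [-2.3, -1.3, 6.7]
grip_width: 0.348
grip_force: 30.3
```

Request:
{"api": "drive_tool", "payload": {
  "commands": "0 0 0 0 0 0 45;0 0 0 0 0 0 55;0 0 0 0 0 0 65;0 0 0 0 0 0 65;0 0 0 0 0 0 65;0 0 0.2 0 0 0 65;0 0 0.3 0 0 0 65;0 0 0.2 0 0 0 65;0 0 0 0 0 0 65"
}}

```text
time_s: 22.87
eef_pos: [545.0, 301.0, 131.1]
ee_rot: [-0.001, 0.999, 0.046, 0.004]
force: [0.2, 0.6, 1.4]
grip_width: 0.647
grip_force: 0.0
```

Request:
{"api": "drive_tool", "payload": {
  "commands": "0.06 -0.367 0 0 0 0 85;0.06 -0.366 0 0 0 0 90;0.06 -0.366 0 0 0 0 90;0.06 -0.366 0 0 0 0 90;0.06 -0.366 0 0 0 0 90;0.06 -0.366 0 0 0 0 90;0.06 -0.366 0 0 0 0 90;0.06 -0.366 0 0 0 0 90;0 0 0 0 0 0 90;0 0 0 0 0 0 90;0 0 0 0 0 0 90"
}}

```text
time_s: 23.78
eef_pos: [590.9, 7.8, 125.9]
ee_rot: [-0.0, 0.999, 0.046, -0.001]
force: [-0.7, 0.8, 0.5]
grip_width: 0.901
grip_force: 0.0
```

Run:
```python
from h import *
S=capture("side");T=capture("top")
print("cpl",[fit(c,(31,76),(540,300,0),9) for c in([T],[S],[T,S])])
v=np.zeros((400,800,3),np.uint8)
v[:,:500]=cv2.resize(S["pixels"][240:320,200:300],None,fx=5,fy=5)
v[:,500:]=cv2.resize(S["pixels"][190:270,270:330],None,fx=5,fy=5)
cv2.imwrite("pics/g6.png",v)
p=pix(S,(592,7,34));print(p,((p-[270,190])*5+[500,0]))
```

```text
cpl [(array([537.6, 308.3]), np.float64(-2.16)), (array([542.6, 301.4]), np.float64(-2.5)), (array([543.1, 300.6]), np.float64(-4.6))]
[306.93597275 220.43030249] [684.67986375 152.15151244]
```

View pics/g6.png

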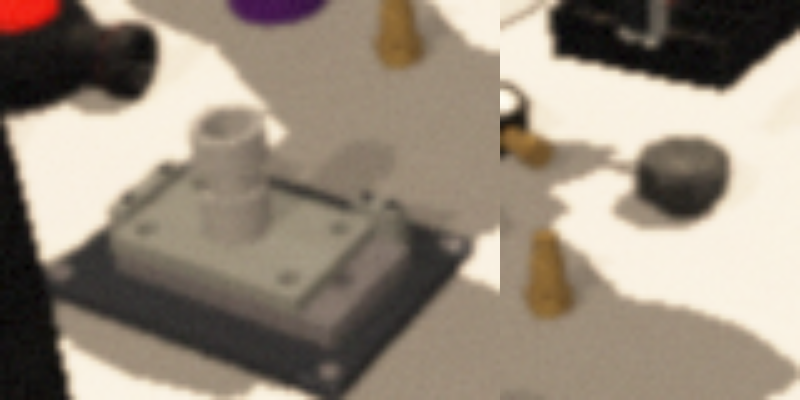

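Coupling upright at the plate's middle: its base at about (237,226) against the hole midpoint (241,229). The wheel's top is at (683,155), where (592,7) predicts it. Gripping the wheel.

Request:
{"api": "drive_tool", "payload": {
  "commands": "0.008 -0.01 -0.3 0 0 0 92;0 0 -0.3 0 0 0 92;0 0 -0.25 0 0 0 92;0 0 -0.18 0 0 0 92;0 0 0 0 0 0 92;0 0 0 0 0 0 92"
}}

```text
time_s: 24.38
eef_pos: [591.8, 7.4, 23.4]
ee_rot: [-0.0, 0.999, 0.047, -0.001]
force: [0.1, 0.9, 0.3]
grip_width: 0.924
grip_force: 0.0
```

Request:
{"api": "drive_tool", "payload": {
  "commands": "0 0 0 0 0 0 75;0 0 0 0 0 0 50;0 0 0 0 0 0 50;0 0 0 0 0 0 50;0 0 0 0 0 0 50",
  "force": 35
}}

```text
time_s: 24.8
eef_pos: [593.0, 6.5, 25.6]
ee_rot: [0.0, 0.999, 0.046, 0.002]
force: [-2.1, 1.1, 7.9]
grip_width: 0.613
grip_force: 35.6
```

Request:
{"api": "drive_tool", "payload": {
  "commands": "0 0 0.2 0 0 0 40;0 0 0.3 0 0 0 40;0 0 0.2 0 0 0 40;0 0 0 0 0 0 40;0 0 0 0 0 0 40"
}}

```text
time_s: 25.22
eef_pos: [592.7, 6.3, 95.1]
ee_rot: [0.0, 0.999, 0.046, 0.002]
force: [0.2, -0.6, -1.0]
grip_width: 0.612
grip_force: 36.8
```

Request:
{"api": "drive_tool", "payload": {
  "commands": "-0.0186 -0.355 0 0 0 0 40;-0.0186 -0.355 0 0 0 0 40;-0.0186 -0.355 0 0 0 0 40;-0.0186 -0.355 0 0 0 0 40;-0.0186 -0.355 0 0 0 0 40;-0.0186 -0.355 0 0 0 0 40;-0.0186 -0.355 0 0 0 0 40;-0.0186 -0.355 0 0 0 0 40;-0.0186 -0.355 0 0 0 0 40;0 0 0 0 0 0 40;0 0 0 0 0 0 40;0 0 -0.2 0 0 0 40;0 0 -0.2 0 0 0 40;0 0 -0.18 0 0 0 40;0 0 0 0 0 0 40;0 0 0 0 0 0 40"
}}

```text
time_s: 26.55
eef_pos: [575.1, -311.7, 34.7]
ee_rot: [-0.001, 0.999, 0.046, -0.001]
force: [0.3, -0.5, 0.2]
grip_width: 0.604
grip_force: 36.9
```

Request:
{"api": "drive_tool", "payload": {
  "commands": "0 0 -0.03 0 0 0 40;0 0 -0.02 0 0 0 40;0 0 0 0 0 0 40;0 0 0 0 0 0 40"
}}

```text
time_s: 26.88
eef_pos: [575.5, -313.2, 31.1]
ee_rot: [0.0, 0.999, 0.046, 0.0]
force: [1.0, 0.3, -0.4]
grip_width: 0.609
grip_force: 36.9
```

Request:
{"api": "drive_tool", "payload": {
  "commands": "0 0 -0.015 0 0 0 40;0 0 0 0 0 0 40;0 0 0 0 0 0 40"
}}

```text
time_s: 27.13
eef_pos: [575.7, -313.3, 29.7]
ee_rot: [0.0, 0.999, 0.046, 0.0]
force: [0.4, 0.5, 3.8]
grip_width: 0.608
grip_force: 37.2
```

Request:
{"api": "drive_tool", "payload": {
  "commands": "0 0 -0.015 0 0 0 40;0 0 0 0 0 0 40;0 0 0 0 0 0 40"
}}

```text
time_s: 27.38
eef_pos: [575.8, -313.4, 29.6]
ee_rot: [0.001, 0.999, 0.046, 0.001]
force: [-3.0, 3.4, 14.1]
grip_width: 0.611
grip_force: 37.9
```

Request:
{"api": "drive_tool", "payload": {
  "commands": "0 0 0 0 0 0 70;0 0 0 0 0 0 85;0 0 0 0 0 0 85;0 0 0 0 0 0 85;0 0 0.2 0 0 0 85;0 0 0.3 0 0 0 85;0 0 0.3 0 0 0 85;0 0 0 0 0 0 90;0 0 0 0 0 0 92"
}}

```text
time_s: 28.13
eef_pos: [575.9, -313.6, 109.0]
ee_rot: [0.001, 0.999, 0.046, 0.001]
force: [0.0, -0.2, -0.6]
grip_width: 0.921
grip_force: 0.0
```

Run:
```python
from h import *
S=capture("side");T=capture("top")
r=[fit(c,SH["o_ring_tin"],(436,-124,0),12) for c in([T],[S],[T,S])];print(r)
v=np.zeros((560,800,3),np.uint8)
v[:280,:400]=cv2.resize(T["pixels"][215:271,310:390],None,fx=5,fy=5)
v[:280,400:]=cv2.resize(S["pixels"][190:246,340:420],None,fx=5,fy=5)
v[280:]=cv2.resize(S["pixels"][150:220,320:520],None,fx=4,fy=4)
for P,col in((r[0],(0,0,255)),(r[1],(255,0,0))):
    for q in curve(SH["o_ring_tin"],np.r_[P[0],0]):
        for c,o,d in((T,(310,215),0),(S,(340,190),400)):
            a=((pix(c,q)-o+.5)*5-.5).astype(int);cv2.circle(v,(int(a[0])+d,int(a[1])),0,col,-1)
cv2.imwrite("pics/g7.png",v)
```

```text
[(array([ 431.8, -127.2]), np.float64(-2.08)), (array([ 429.3, -115.4]), np.float64(-1.69)), (array([ 431.9, -125.4]), np.float64(-3.53))]
```

View pics/g7.png

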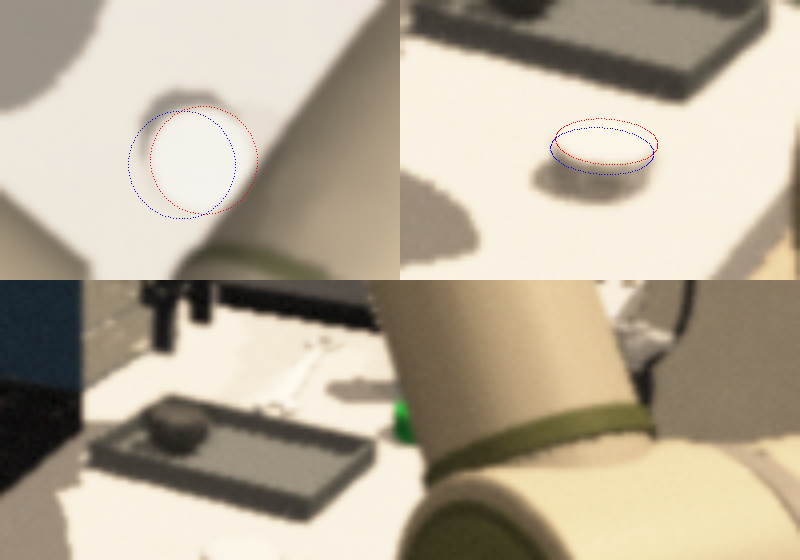

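The wheel is flat in the tray's far half. The red outline (432,-127) fits the tin, so I'm fetching it.

Request:
{"api": "drive_tool", "payload": {
  "commands": "-0.204 0.268 0 0 0 0 92;-0.204 0.268 0 0 0 0 92;-0.204 0.268 0 0 0 0 92;-0.204 0.268 0 0 0 0 92;-0.204 0.268 0 0 0 0 92;-0.204 0.268 0 0 0 0 92;-0.204 0.268 0 0 0 0 92;0 0 0 0 0 0 92;0 0 0 0 0 0 92;0 0 0 0 0 0 92"
}}

```text
time_s: 29.07
eef_pos: [432.8, -125.8, 107.1]
ee_rot: [-0.0, 0.999, 0.046, -0.0]
force: [0.0, -0.0, -0.3]
grip_width: 0.918
grip_force: 0.0
```

Request:
{"api": "drive_tool", "payload": {
  "commands": "0 0 -0.3 0 0 0 92;0 0 -0.3 0 0 0 92;0 0 -0.2 0 0 0 92;0 0 -0.1 0 0 0 92;0 0 0 0 0 0 92;0 0 0 0 0 0 92"
}}

```text
time_s: 29.57
eef_pos: [433.0, -126.1, 17.6]
ee_rot: [-0.0, 0.999, 0.046, -0.0]
force: [-0.4, -0.2, 0.6]
grip_width: 0.921
grip_force: 0.0
```

Request:
{"api": "drive_tool", "payload": {
  "commands": "0 0 0 0 0 0 75;0 0 0 0 0 0 50;0 0 0 0 0 0 50;0 0 0 0 0 0 50;0 0 0 0 0 0 50"
}}

```text
time_s: 29.98
eef_pos: [433.2, -125.9, 18.8]
ee_rot: [0.001, 0.999, 0.046, 0.001]
force: [-1.3, -0.0, 6.1]
grip_width: 0.623
grip_force: 35.9
```

Request:
{"api": "drive_tool", "payload": {
  "commands": "0 0 0.2 0 0 0 40;0 0 0.3 0 0 0 40;0 0 0.2 0 0 0 40;0 0 0 0 0 0 40;0 0 0 0 0 0 40"
}}

```text
time_s: 30.4
eef_pos: [433.0, -125.8, 88.6]
ee_rot: [0.001, 0.999, 0.046, 0.001]
force: [-0.9, 0.1, -0.0]
grip_width: 0.622
grip_force: 37.5
```

Request:
{"api": "drive_tool", "payload": {
  "commands": "0.078 -0.31 0 0 0 0 40;0.078 -0.31 0 0 0 0 40;0.078 -0.31 0 0 0 0 40;0.078 -0.31 0 0 0 0 40;0.078 -0.31 0 0 0 0 40;0.078 -0.31 0 0 0 0 40;0 0 0 0 0 0 40;0 0 0 0 0 0 40;0 0 -0.2 0 0 0 40;0 0 -0.2 0 0 0 40;0 0 -0.2 0 0 0 40;0 0 0 0 0 0 40;0 0 0 0 0 0 40"
}}

```text
time_s: 31.48
eef_pos: [478.9, -310.3, 26.9]
ee_rot: [-0.001, 0.999, 0.046, -0.001]
force: [-0.1, 0.4, -0.7]
grip_width: 0.625
grip_force: 36.9
```

Request:
{"api": "drive_tool", "payload": {
  "commands": "0 0 -0.03 0 0 0 40;0 0 0 0 0 0 40;0 0 -0.015 0 0 0 40;0 0 0 0 0 0 40;0 0 0 0 0 0 40"
}}

```text
time_s: 31.9
eef_pos: [479.4, -311.5, 23.3]
ee_rot: [0.0, 0.999, 0.046, 0.0]
force: [0.2, 0.0, -0.7]
grip_width: 0.62
grip_force: 36.9
```

Request:
{"api": "drive_tool", "payload": {
  "commands": "0 0 -0.015 0 0 0 40;0 0 0 0 0 0 40;0 0 0 0 0 0 40"
}}

```text
time_s: 32.15
eef_pos: [479.5, -311.7, 22.7]
ee_rot: [0.0, 0.999, 0.046, 0.0]
force: [-4.0, 0.9, 9.0]
grip_width: 0.619
grip_force: 38.1
```

Request:
{"api": "drive_tool", "payload": {
  "commands": "0 0 -0.01 0 0 0 40;0 0 0 0 0 0 65;0 0 0 0 0 0 80;0 0 0 0 0 0 85;0 0 0 0 0 0 85;0 0 0.2 0 0 0 85;0 0 0.3 0 0 0 85;0 0 0.3 0 0 0 85;0 0 0 0 0 0 85;-0.2 -0.3 0 0 0 0 85;-0.2 -0.3 0 0 0 0 85;-0.2 -0.3 0 0 0 0 85;0 0 0 0 0 0 85;0 0 0 0 0 0 85"
}}

```text
time_s: 33.32
eef_pos: [418.3, -402.6, 100.0]
ee_rot: [-0.0, 0.999, 0.044, -0.0]
force: [-0.0, 0.5, 1.0]
grip_width: 0.848
grip_force: 0.0
```

Run:
```python
from h import *
S=capture("side");T=capture("top")
print("SP",[fit(c,(92,56,26),(539,300.5,.09),6,.06) for c in([T],[S],[T,S])])
v=np.zeros((600,800,3),np.uint8)
v[:300,:400]=cv2.resize(S["pixels"][255:330,195:295],None,fx=4,fy=4)
v[:300,400:]=cv2.resize(T["pixels"][170:245,160:260],None,fx=4,fy=4)
v[300:,:400]=cv2.resize(S["pixels"][155:230,330:430],None,fx=4,fy=4)
v[300:,400:]=cv2.resize(T["pixels"][170:260,370:490],None,fx=3.333,fy=3.333)[:300,:400]
cv2.imwrite("pics/g8.png",v)
```

```text
SP [(array([5.3820e+02, 2.9863e+02, 8.0000e-02]), np.float64(-2.36)), (array([5.3149e+02, 2.9958e+02, 7.0000e-02]), np.float64(-2.58)), (array([5.3869e+02, 2.9927e+02, 1.0000e-01]), np.float64(-4.86))]
```

View pics/g8.png

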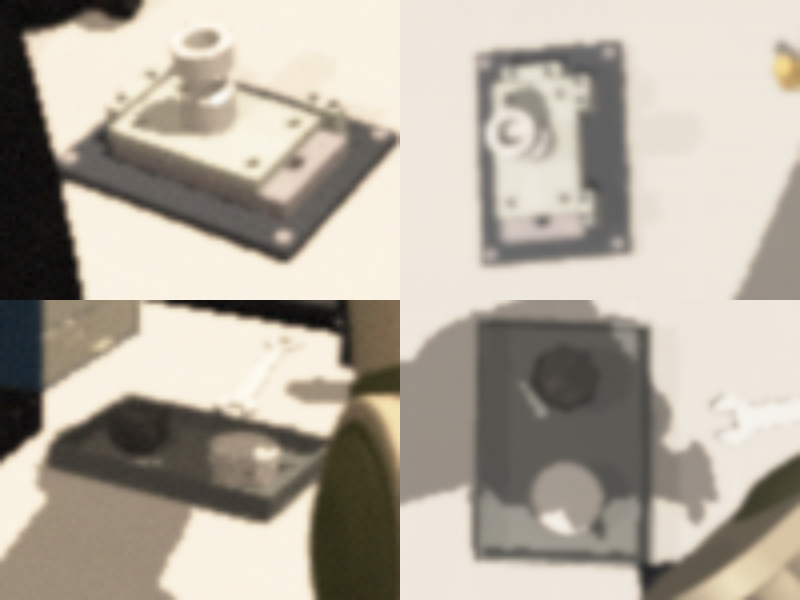

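The final pictures show the stack squared against both fences with the coupling upright in the middle. The wheel and tin are flat, side by side in the tray. Handing in.

```bash
python3 -c "
from rig import finish_job
print(finish_job())"
```

```text
the job is handed in; nothing more can be done
None
```

The job is handed in after about 33 s of the 125 s; both kits looked right in the final pictures, but the judging gave no result back.

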